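# Make up a gift box of four stone candles

### The job

Make up the gift box: its open candle bay must hold exactly two black and two cream goblet candles, counting the one that already stands in it, all upright; set each one down gently on the bay's floor, without dropping it, then slide the dark wooden cover fully home over the bay. Leave the two candles that are not needed standing on the grey mat, and do not disturb the three other things on the table.

Things in the scene. Friction and masses are not known exactly. Their poses are not given: they have to be found in the camera images.
- box: fixed plywood box, two bays along its x. Walls 8 mm thick, tops 84 mm above the table, floor 8 mm thick. Origin: on the table under the centre of the candle bay, the bay nearer the robot: 120 mm (x) by 300 mm (y) inside, 76 mm deep, fits four candles in a row along y. x points away from the robot, to an equal second bay under the open cover (packing goods, not for candles)
- cover (a joint): dark wooden cover sliding along the box's x on top of its walls, 128 (x) by 306 (y) by 8 mm, its top 92 mm above the table. In m: 0 = closed over the candle bay, grows as it moves to the box's +x, 0.14 = open end stop; starts at 0.122 to 0.138 (then overhangs the candle bay by 2 mm at most). Stays where left; about 1.5 N moves it
- cover_grip (a point): pinch point on the cover's upright brass bar handle: bar 14 mm thick (box x), 70 mm long (box y), 25 mm tall on top of the cover, its top 117 mm above the table; the point is in its middle, 9 mm below its top, and lies over the centre of the candle bay when the cover is closed. Axes as the box's
- mat: fixed grey felt board, 200 mm (x) by 270 mm (y), 8 mm thick; candles stand on it in two rows along its y, rows about 130 mm apart, neighbours in a row at least 70 mm apart, centre to centre. Origin: centre of its underside on the table; x away from the robot
- black1: candle of black, brown-veined stone, about 180 g: foot 42 mm across, 8 mm high; thin stem; straight round cup 42 mm across from 28 mm above the underside to the flat top at 70 mm, disc of white wax, 23 mm across, in the top. Origin: centre of underside; z up. At the start one of the six candles, of either colour, stands in the candle bay, five on the mat
- black2: candle of black, brown-veined stone, about 180 g: foot 42 mm across, 8 mm high; thin stem; straight round cup 42 mm across from 28 mm above the underside to the flat top at 70 mm, disc of white wax, 23 mm across, in the top. Origin: centre of underside; z up. At the start one of the six candles, of either colour, stands in the candle bay, five on the mat
- black3: candle of black, brown-veined stone, about 180 g: foot 42 mm across, 8 mm high; thin stem; straight round cup 42 mm across from 28 mm above the underside to the flat top at 70 mm, disc of white wax, 23 mm across, in the top. Origin: centre of underside; z up. At the start one of the six candles, of either colour, stands in the candle bay, five on the mat
- cream1: candle of cream to honey-coloured, pale-veined stone, about 180 g: foot 42 mm across, 8 mm high; thin stem; straight round cup 42 mm across from 28 mm above the underside to the flat top at 70 mm, disc of white wax, 23 mm across, in the top. Origin: centre of underside; z up. At the start one of the six candles, of either colour, stands in the candle bay, five on the mat
- cream2: candle of cream to honey-coloured, pale-veined stone, about 180 g: foot 42 mm across, 8 mm high; thin stem; straight round cup 42 mm across from 28 mm above the underside to the flat top at 70 mm, disc of white wax, 23 mm across, in the top. Origin: centre of underside; z up. At the start one of the six candles, of either colour, stands in the candle bay, five on the mat
- cream3: candle of cream to honey-coloured, pale-veined stone, about 180 g: foot 42 mm across, 8 mm high; thin stem; straight round cup 42 mm across from 28 mm above the underside to the flat top at 70 mm, disc of white wax, 23 mm across, in the top. Origin: centre of underside; z up. At the start one of the six candles, of either colour, stands in the candle bay, five on the mat
- big_goblet: bystander: large dark brown goblet candle, 74 mm across, 123 mm tall; origin at the centre of its underside
- amber_jar: bystander: amber glass jar with wooden cap, 64 mm across, 85 mm tall; origin at the centre of its underside
- pillar: bystander: terracotta cylinder, 60 mm across, 70 mm tall; origin at the centre of its underside
Not all that is in view belongs to the job. Leave any turquoise look-alike of the black2 alone.

How it is judged:
By the outcome, as a careful person would: the job done as asked, in the order asked, and still so for the second after the job is handed in, with the robot touching nothing.
It also fails if it takes over 72 s, if anything falls off the work surface, if the arm or the gripper's body presses on something with over 40 N, if the wrist force passes 120 N, or if a joint passes its speed limit or range.

### The arm

A 7-joint arm with a two-finger parallel gripper is mounted at the origin on the work surface. World frame = base frame: x ahead of the robot, y to its left, z up, the work surface at z = 0. Lengths are in m, angles in rad, forces in N, time in s.
With the tool pointing down it reaches from about 0.4 to 0.85 m from the base axis. Payload 10.4 kg.
Tool frame: the origin (TCP) lies midway between the tips of the shut fingers; the grasp point (between the pads) lies 19 mm behind it; z points along the fingers, y is the line along which they close (so a half turn about z gives the same grasp; the last joint's range is limited). The gripper opens to 87 mm and grips with 3 to 60 N. Pads are 19 mm wide; open, the fingers measure 117 mm over their backs; the gripper's body (75 mm by 190 mm) begins 51 mm behind the grasp point.
Start: joints at [-1.26, 0.332, -0.065, 1.46, 0.022, 1.35, -0.088], TCP at [0.205, 0.591, 0.223] pointing down, gripper open.
Joint ranges: [-2.6, 2.6], [-0.5, 2.12], [-1.47, 1.34], [0.16, 2.42], [-1.27, 4.41], [0.06, 2.06], [-2.6, 2.6]. Speed limits (rad/s): [2.22, 2.22, 2.79, 2.79, 3.14, 3.14, 3.14].

### API

Orientations are given as a unit quaternion [x, y, z, w].
In Python, from bench import r gives the robot as it stands.
- The arm moves only by the tool arm_command, never from a script. Its argument "moves" is one flat list of numbers, 4 for each row, row after row: the shift along the tool's x, y, z in cm, then the turn about the tool's z in degrees. A call has 1 to 12 rows; each row shifts and turns the commanded pose from where the row before left it, along the tool's axes as they then stand; what a row does not reach is not made up. A row lasts 1/12 s, in which the tool goes at most 41.7 mm and 7.16 degrees, less where a joint would pass 70% of its speed; a pose out of reach is approached as far as the arm can. A call with a gripper value outside its range is refused whole. "fingers" is the opening in per cent of the stroke, from 0 (shut) to 100 (fully open), set as the call begins (left out, the last holds). The fingers move at their own pace and stop on an object; "squeeze" is the grip in N (left out, the last holds). Time passes only in rows, so rows that do not move let the fingers close. It gives the time, the measured TCP pose, the force, the opening and the grip force at its end, in the units of the state.
- r.read_state(): the state, without advancing time (a new reading comes with each control period).
- r.camera(name): name is "scene" or "top" or "wrist"; returns the picture (384x512x3 uint8, red, green, blue); there is no depth.
- r.camera_info(name): a dict with "fx", "fy", "cx", "cy" (pixels), "origin" and "attitude" of the camera in the world. Camera axes: x right, y up, looking along -z (the intrinsics and any distortion apply to the point x, -y, -z); pixel columns grow to the right and rows downward; lengths in m; the calibration is good to about 2 mm. A picture is of the moment at which its call begins: read the wrist's pose just before it. camera_info takes no time and is no camera call; for the wrist camera it gives the pose at the moment of the call.
- r.close_job(): hands the job in; it is judged then, once.
The state is a dict: "time": time; "joint_positions": joint angles; "joint_vel": joint speeds; "joint_torque": joint torques, N m; "ee_pos": TCP position; "eef_rot": TCP orientation; "ft_force": force on the tool from outside, world axes, zero at the start; "torque": the same for the moment, N m; "width": finger opening in m; "grip_force": force on a finger pad.
Only numpy, scipy, OpenCV 4.12 (cv2) and the standard library are available. Lean on these libraries where they do the work, as an engineer would, in place of code of your own. Each camera call takes 0.05 s, during which the arm holds its last target. There are 200 camera calls.

## Working session

There is one attempt and no reset: what is moved stays moved. The work goes in short steps, Python scripts to look and compute and a tool call to move; the robot and the scene stay as the last step left them, time stands still between calls to the robot, and variables do not carry over. Pictures are saved under pics/ and viewed, at most 10 in all, crops included, and the job is handed in when it is done.

Besides the shell and the picture viewer there is one more tool, called after "Emit:" in YAML: its name, and indented under it one key for each argument. arm_command: Moves the arm, as the interface text tells. Its arguments: {"type":"object","properties":{"moves":{"type":"array"},"fingers":{"type":"number"},"squeeze":{"type":"number"}},"required":["moves"]}

```bash
ls; mkdir -p pics; python3 - <<'E'
from bench import r
import cv2, numpy as np
s=r.read_state(); print(s)
for n in("top","scene"):
    im=r.camera(n); cv2.imwrite(f"pics/{n}0.png",im[:,:,::-1]); print(n,r.camera_info(n))
print(r.camera_info("wrist"))
E
```

```text
pics
{'time': 0.0, 'joint_positions': array([-1.25959806,  0.33283673, -0.06469592,  1.46092832,  0.02161798,
        1.34989273, -0.08849821]), 'joint_vel': array([-8.60847148e-04,  2.54799522e-04, -2.48704283e-04, -1.74185141e-04,
       -2.58807153e-05, -1.96408968e-03,  6.07502205e-05]), 'joint_torque': array([-1.56450747e-04, -6.23255324e+01,  2.47121870e-02, -3.89897096e+01,
       -6.12785085e-02,  3.99994024e-02,  1.55852977e-04]), 'ee_pos': array([0.20466067, 0.59014118, 0.22178209]), 'eef_rot': array([ 1.66114190e-01,  9.86106286e-01, -6.80655536e-04, -7.27988141e-05]), 'ft_force': array([-0.0274257 , -0.66441083, -0.03260645]), 'torque': array([-0.09756502,  0.04753968,  0.00962766]), 'grip_force': 0.0, 'width': 0.08676552909544713}
top {'fx': 415.8773627107446, 'fy': 415.8773627107446, 'cx': 256.6932518298647, 'cy': 194.70345053895548, 'origin': array([0.31834328, 0.00591354, 1.47526587]), 'attitude': array([ 0.06182295, -0.05471233, -0.70122593,  0.70814312])}
scene {'fx': 354.235644195194, 'fy': 354.235644195194, 'cx': 251.75160606731265, 'cy': 195.48258296903228, 'origin': array([1.23178059, 0.17419903, 0.91312639]), 'attitude': array([0.22762627, 0.27776286, 0.7321808 , 0.57874463])}
{'fx': 278.0549931804966, 'fy': 278.0549931804966, 'cx': 253.81625122947153, 'cy': 195.29584706693515, 'origin': array([0.13990506, 0.61281987, 0.38396221]), 'attitude': array([-0.10644733, -0.07446281,  0.57535284,  0.80752298])}
```

View pics/top0.png

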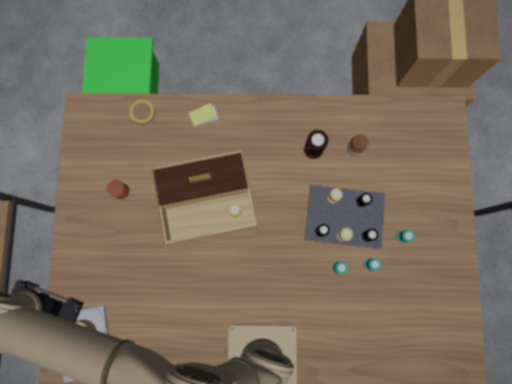

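View pics/scene0.png

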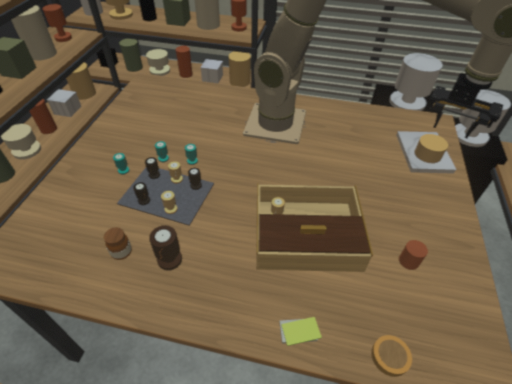

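The top view shows the box at about (203,197) with the cover on its far half, and a cream candle in the bay at (235,211). The mat is at (345,216), with cream candles at (335,195) and (346,234) and black ones at (366,199), (323,230) and (372,235). So I need to add two black and one cream. The turquoise ones are look-alikes.

```bash
cat > h.py <<'E'
from bench import r
import cv2, numpy as np
from scipy.spatial.transform import Rotation as R
def ray(ci,uv):
    uv=np.atleast_2d(np.asarray(uv,float))
    d=np.c_[(uv[:,0]-ci['cx'])/ci['fx'],-(uv[:,1]-ci['cy'])/ci['fy'],-np.ones(len(uv))]
    return R.from_quat(ci['attitude']).apply(d)
def plane(ci,uv,z):
    d=ray(ci,uv); return ci['origin']+d*((z-ci['origin'][2])/d[:,2])[:,None]
def proj(ci,p):
    c=R.from_quat(ci['attitude']).inv().apply(np.atleast_2d(p)-ci['origin'])
    return np.c_[ci['cx']+ci['fx']*c[:,0]/-c[:,2],ci['cy']-ci['fy']*c[:,1]/-c[:,2]]
def tri(c1,u1,c2,u2):
    A=[];b=[]
    M=0;v=0
    for c,u in((c1,u1),(c2,u2)):
        d=ray(c,u)[0]; d/=np.linalg.norm(d); P=np.eye(3)-np.outer(d,d); M=M+P; v=v+P@c['origin']
    return np.linalg.solve(M,v)
def togo(p):
    "shift in tool axes (cm) from the present TCP to world p"
    s=r.read_state(); return R.from_quat(s['eef_rot']).inv().apply(np.asarray(p)-s['ee_pos'])*100
E
python3 - <<'E'
from h import *
ci=r.camera_info("top"); im=cv2.imread("pics/top0.png"); 
for n,uv in dict(inbay=(235,211),c1=(335,195),c2=(346,234),b1=(366,199),b2=(323,230),b3=(372,235)).items(): print(n,plane(ci,uv,.078 )[0].round(3))
for n,uv in dict(boxBL=(166,241),boxBR=(255,226),boxTL=(154,169),boxTR=(243,153)).items(): print(n,plane(ci,uv,.084)[0].round(3))
print('handle',plane(ci,(200,178),.117)[0].round(3))
for n,uv in dict(mTL=(310,187),mTR=(384,193),mBL=(305,240),mBR=(381,247)).items(): print(n,plane(ci,uv,.008)[0].round(3))
for n,uv in dict(gob=(317,140),amb=(360,143),pil=(117,190),t1=(406,236),t2=(374,264),t3=(340,268)).items(): print(n,plane(ci,uv,.08)[0].round(3))
s=r.read_state(); w=r.camera_info("wrist"); Rt=R.from_quat(s['eef_rot'])
print(Rt.inv().apply(w['origin']-s['ee_pos']),(Rt.inv()*R.from_quat(w['attitude'])).as_matrix().round(3)); print(Rt.as_matrix().round(3))
E
```

```text
inbay [0.494 0.094 0.078]
c1 [ 0.552 -0.245  0.078]
c2 [ 0.42  -0.279  0.078]
b1 [ 0.54  -0.35   0.078]
b2 [ 0.433 -0.202  0.078]
b3 [ 0.418 -0.366  0.078]
boxBL [0.391 0.322 0.084]
boxBR [0.444 0.026 0.084]
boxTL [0.636 0.375 0.084]
boxTR [0.695 0.07  0.084]
handle [0.599 0.211 0.117]
mTL [ 0.592 -0.169  0.008]
mTR [ 0.573 -0.432  0.008]
mBL [ 0.403 -0.149  0.008]
mBR [ 0.381 -0.414  0.008]
gob [ 0.745 -0.186  0.08 ]
amb [ 0.735 -0.335  0.08 ]
pil [0.563 0.499 0.08 ]
t1 [ 0.415 -0.478  0.08 ]
t2 [ 0.322 -0.368  0.08 ]
t3 [ 0.308 -0.256  0.08 ]
[ 6.85880301e-02 -3.55964894e-05 -1.62107583e-01] [[ 0.001  0.966  0.258]
 [ 1.    -0.001  0.001]
 [ 0.001  0.258 -0.966]]
[[-0.945  0.328 -0.   ]
 [ 0.328  0.945 -0.001]
 [-0.    -0.001 -1.   ]]
```

```bash
cat >> h.py <<'E'
def plan(p,yaw,n):
    "n equal rows to world p with tool y at heading yaw (deg)"
    s=r.read_state(); m=R.from_quat(s['eef_rot']).as_matrix(); y0=np.degrees(np.arctan2(m[1,1],m[0,1]))
    d=(np.asarray(p)-s['ee_pos'])/n*100; t=(y0-yaw)/n; o=[]
    for i in range(n):
        a=np.radians(y0-t*i); o+=[d@[-np.sin(a),np.cos(a),0],d@[np.cos(a),np.sin(a),0],-d[2],t]
    print('t',s['time'],'yaw',y0.round(1),s['ee_pos'].round(4)); print(np.array(o).round(2).reshape(-1,4).tolist())
E
python3 -c "
from h import *
plan([.5,.2,.3],10,12)"
```

```text
t 0.1 yaw 70.9 [0.2047 0.5902 0.2219]
[[-3.39, -2.27, -0.65, 5.07], [-3.58, -1.96, -0.65, 5.07], [-3.74, -1.63, -0.65, 5.07], [-3.87, -1.3, -0.65, 5.07], [-3.97, -0.95, -0.65, 5.07], [-4.03, -0.59, -0.65, 5.07], [-4.07, -0.24, -0.65, 5.07], [-4.08, 0.13, -0.65, 5.07], [-4.05, 0.49, -0.65, 5.07], [-3.99, 0.84, -0.65, 5.07], [-3.9, 1.19, -0.65, 5.07], [-3.78, 1.53, -0.65, 5.07]]
```

Emit:
arm_command:
  moves: [-3.4,-2.3,-0.65,5,-3.6,-2,-0.65,5,-3.7,-1.6,-0.65,5,-3.9,-1.3,-0.65,5,-4,-0.9,-0.65,5,-4,-0.6,-0.65,5,-4,-0.2,-0.65,5,-4,0.1,-0.65,5,-4,0.5,-0.65,5,-4,0.8,-0.65,5,-3.9,1.2,-0.65,5,-3.8,1.5,-0.65,5]
  fingers: 100

```text
time: 1.1
ee_pos: [0.5025, 0.2016, 0.3008]
eef_rot: [0.639, 0.77, 0.0, -0.0]
ft_force: [1.0, 0.2, 0.1]
width: 0.0869
grip_force: 0.0
```

```bash
python3 -c "
from h import *
import json
s=r.read_state(); print(s['joint_vel'].round(3))
for i in range(3): s=r.read_state(); ci=r.camera_info('wrist'); im=r.camera('wrist')
print(s['ee_pos'],s['joint_vel'].round(3))
cv2.imwrite('pics/w1.png',im[:,:,::-1]); import pickle; pickle.dump(ci,open('w1.pkl','wb'))
plan([.49,-.24,.3],-4,12)"
```

```text
[ 0.519  0.26   0.493 -0.401 -0.131  0.175 -0.031]
[0.50559331 0.19636482 0.30154024] [-0.054 -0.006 -0.1    0.035 -0.026 -0.009  0.004]
t 1.25 yaw 10.5 [0.5036 0.1999 0.3008]
[[-3.58, -0.78, 0.01, 1.2], [-3.6, -0.7, 0.01, 1.2], [-3.61, -0.63, 0.01, 1.2], [-3.63, -0.55, 0.01, 1.2], [-3.64, -0.47, 0.01, 1.2], [-3.65, -0.4, 0.01, 1.2], [-3.65, -0.32, 0.01, 1.2], [-3.66, -0.24, 0.01, 1.2], [-3.66, -0.17, 0.01, 1.2], [-3.67, -0.09, 0.01, 1.2], [-3.67, -0.01, 0.01, 1.2], [-3.67, 0.07, 0.01, 1.2]]
```

View pics/w1.png

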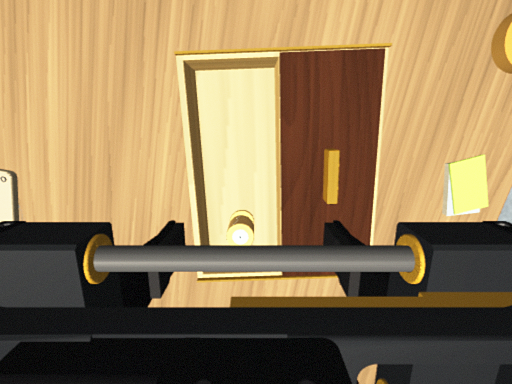

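The wrist view shows the box rim corners at about (177,55), (390,46) and (198,279). The wall tops and the dark cover are clear, the brass bar is at (332,177), and the bay's cream candle top is at (240,237). Next I look at the mat.

Emit:
arm_command:
  moves: [-3.8,-0.8,0,1.2,-3.8,-0.7,0,1.2,-3.8,-0.6,0,1.2,-3.8,-0.5,0,1.2,-3.8,-0.5,0,1.2,-3.8,-0.4,0,1.2,-3.8,-0.3,0,1.2,-3.8,-0.2,0,1.2,-3.8,-0.2,0,1.2,-3.8,-0.1,0,1.2,-3.8,0,0,1.2,-3.8,0.1,0,1.2]

```text
time: 2.25
ee_pos: [0.494, -0.256, 0.3003]
eef_rot: [0.728, 0.686, 0.0, -0.0]
ft_force: [0.2, -0.2, -0.1]
width: 0.0874
grip_force: 0.0
```

Emit:
arm_command:
  moves: [-4,0,0,0,-4,0,0,0,-2,0,0,0,0,0,0,0,0,0,0,0]

```text
time: 2.67
ee_pos: [0.4877, -0.3555, 0.2996]
eef_rot: [0.729, 0.685, -0.0, -0.001]
ft_force: [0.5, -0.1, 0.3]
width: 0.0871
grip_force: 0.0
```

```bash
python3 -c "
from h import *
import pickle
for i in range(1): s=r.read_state(); ci=r.camera_info('wrist'); im=r.camera('wrist')
print(s['time'],s['ee_pos'],s['joint_vel'].round(3))
cv2.imwrite('pics/w2.png',im[:,:,::-1]); pickle.dump(ci,open('w2.pkl','wb'))
cv2.imwrite('pics/both.png',cv2.resize(im[:,:,::-1],(512,384)))
w=pickle.load(open('w1.pkl','rb'))
for n,z in (('rim',.084),):
  P=plane(w,[(177,55),(390,46),(198,279)],z); print(P.round(4))
  print(np.linalg.norm(P[0]-P[1]),np.linalg.norm(P[0]-P[2]),np.degrees(np.arctan2(*(P[1]-P[0])[[1,0]])),np.degrees(np.arctan2(*(P[0]-P[2])[[1,0]])))
"
```

```text
2.6667 [ 0.48772089 -0.35547057  0.29961699] [-0.042 -0.025 -0.024  0.013  0.002  0.001 -0.015]
[[0.3873 0.3258 0.084 ]
 [0.6454 0.3823 0.084 ]
 [0.4521 0.0185 0.084 ]]
0.26413056209478947 0.3141005888025368 12.350343403859725 101.89401118431249
```

View pics/w2.png

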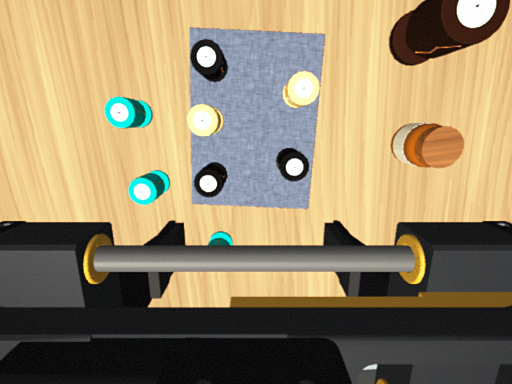

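The mat view shows white wax discs at about (206,57) black, (304,88) cream, (203,121) cream, (293,167) black and (208,183) black. Now I measure the centroids and triangulate with the top view.

```bash
cat > m.py <<'E'
from h import *
import pickle
w1=pickle.load(open('w1.pkl','rb'));w2=pickle.load(open('w2.pkl','rb'));t=r.camera_info('top')
def blob(f,uv,k):
    im=cv2.imread(f).astype(int); u,v=map(int,uv); b=im[v-k:v+k+1,u-k:u+k+1]
    lo=b.min(2).astype(float); m=(lo>0.8*lo.max()).astype(np.uint8)
    n,l,st,c=cv2.connectedComponentsWithStats(m); i=1+np.argmax(st[1:,4]); return c[i]+[u-k,v-k],st[i,4]
for n,a,b in (('b2',(206,57),(323,230)),('c1',(304,88),(335,195)),('c2',(203,121),(346,234)),('b1',(293,167),(366,199)),('b3',(208,183),(372,235)),('bay',(240,237),(235,211))):
    f,w=('pics/w1.png',w1) if n=='bay' else ('pics/w2.png',w2)
    p,k=blob(f,a,9); q,j=blob('pics/top0.png',b,5); X=tri(w,p,t,q)
    print(n,p.round(1),k,q.round(1),j,'tri',X.round(4),'plane',plane(w,p,.078)[0].round(4),plane(t,q,.078)[0].round(4))
yaw=np.radians(12.1); ex=np.array([np.cos(yaw),np.sin(yaw),0]); ey=np.array([-ex[1],ex[0],0])
P=np.array([.3873,.3258,.084]); Q=np.array([.4521,.0185,.084]); O=(P+Q)/2+ex*.068; O[2]=0
for u,n in (((332,177),'handle'),): 
    h=plane(w1,u,.117)[0]; print(n,h,(h-O)@ex,(h-O)@ey)
print('O',O)
c=plane(w1,(240,237),.078)[0]; print('bay candle in box',(c-O)@ex,(c-O)@ey)
print('rim tri',tri(w1,(177,55),t,(154+12,241)),tri(w1,(198,279),t,(255,226)))
E
python3 m.py
```

```text
b2 [205.9  56.6] 289 [323.5 229.5] 32 tri [ 0.4361 -0.2039  0.0746] plane [ 0.4378 -0.2039  0.078 ] [ 0.4346 -0.2041  0.078 ]
c1 [303.4  87.7] 297 [336.1 193.6] 46 tri [ 0.5581 -0.2485  0.08  ] plane [ 0.5599 -0.2483  0.078 ] [ 0.5571 -0.2489  0.078 ]
c2 [202.1 120.1] 273 [346.3 233.7] 52 tri [ 0.4225 -0.281   0.0697] plane [ 0.4246 -0.2805  0.078 ] [ 0.4213 -0.28    0.078 ]
b1 [294.1 166.6] 221 [366.1 197.9] 31 tri [ 0.5459 -0.3526  0.067 ] plane [ 0.5454 -0.3505  0.078 ] [ 0.5432 -0.35    0.078 ]
b3 [207.8 183.2] 216 [371.9 234.1] 35 tri [ 0.4214 -0.3683  0.0684] plane [ 0.4231 -0.3665  0.078 ] [ 0.4208 -0.3655  0.078 ]
bay [239.9 236.5] 204 [234.2 209. ] 48 tri [0.5027 0.0965 0.0771] plane [0.5042 0.0966 0.078 ] [0.5011 0.0968 0.078 ]
handle [0.6049729  0.21441568 0.117     ] 0.1220164071600072 0.002490031897113047
O [0.48618926 0.18640406 0.        ]
bay candle in box -0.0011303199942280537 -0.0923729832324006
rim tri [0.3898612  0.32262019 0.09108304] [0.44795041 0.024182   0.09011753]
```

```bash
python3 -c "
from h import *
plan([.545,-.350,.13],12,6)"
```

```text
t 2.7167 yaw -3.5 [ 0.4884 -0.3542  0.2998]
[[0.13, 0.94, 2.83, -2.58], [0.08, 0.94, 2.83, -2.58], [0.04, 0.94, 2.83, -2.58], [-0.0, 0.95, 2.83, -2.58], [-0.04, 0.94, 2.83, -2.58], [-0.09, 0.94, 2.83, -2.58]]
```

Emit:
arm_command:
  moves: [0.1,0.95,2.85,-2.6,0.1,0.95,2.85,-2.6,0,0.95,2.85,-2.6,0,0.95,2.85,-2.6,0,0.95,2.85,-2.6,-0.1,0.95,2.85,-2.6,0,0,0,0,0,0,0,0]

```text
time: 3.38
ee_pos: [0.5452, -0.3488, 0.1287]
eef_rot: [0.628, 0.778, 0.0, -0.001]
ft_force: [0.1, -0.4, 1.0]
width: 0.0869
grip_force: 0.0
```

```bash
python3 -c "
from h import *
plan([.545,-.350,.045],12,1)"
```

```text
t 3.3833 yaw 12.2 [ 0.5452 -0.3488  0.1287]
[[-0.11, -0.05, 8.37, 0.19]]
```

Emit:
arm_command:
  moves: [0,0,2.1,0,0,0,2.1,0,0,0,2.1,0,0,0,2.1,0,0,0,0,0,0,0,0,0]

```text
time: 3.88
ee_pos: [0.5453, -0.3511, 0.0472]
eef_rot: [0.629, 0.777, 0.0, 0.0]
ft_force: [-0.2, -0.0, 0.7]
width: 0.0869
grip_force: 0.0
```

Emit:
arm_command:
  moves: [0,0,0,0,0,0,0,0,0,0,0,0,0,0,0,0,0,0,0,0,0,0,0,0,0,0,0,0,0,0,0,0]
  fingers: 0
  squeeze: 20

```text
time: 4.55
ee_pos: [0.5448, -0.3514, 0.0455]
eef_rot: [0.629, 0.778, -0.0, -0.0]
ft_force: [0.6, 0.0, -0.0]
width: 0.042
grip_force: 9.4
```

Emit:
arm_command:
  moves: [0,0,-1,0,0,0,-2,0,0,0,-3,0,0,0,-3,0,0,0,-3.5,0,2,0.2,0,0,3.5,0.3,0,0,3.5,0.3,0,0,3.5,0.3,0,0,3.5,0.3,0,0,3.5,0.3,0,0,3.5,0.3,0,0]

```text
time: 5.55
ee_pos: [0.5156, -0.1208, 0.171]
eef_rot: [0.629, 0.777, 0.0, -0.0]
ft_force: [1.0, 0.9, -1.5]
width: 0.0419
grip_force: 20.0
```

Emit:
arm_command:
  moves: [3.8,0.3,0,0,3.8,0.3,0,0,3.8,0.3,0,0,3.8,0.3,0,0,3.8,0.3,0,0,3.8,0.3,0,0,3.8,0.3,0,0,3.8,0.3,0,0,3.8,0.3,0,0,3.8,0.3,0,0,3,0.3,0,0,0,0,0,0]

```text
time: 6.55
ee_pos: [0.4603, 0.2925, 0.1707]
eef_rot: [0.626, 0.78, 0.001, -0.001]
ft_force: [-1.2, -0.3, -1.9]
width: 0.0416
grip_force: 20.0
```

```bash
python3 -c "
from h import *
plan([.4605,.3018,.17],12.1,1)"
```

```text
t 6.55 yaw 12.5 [0.4603 0.2925 0.1707]
[[0.9, 0.22, 0.07, 0.45]]
```

Emit:
arm_command:
  moves: [0.9,0.2,0,0,0,0,2,0,0,0,2,0,0,0,0,0,0,0,0,0]

```text
time: 6.97
ee_pos: [0.4628, 0.2936, 0.1304]
eef_rot: [0.629, 0.777, -0.001, 0.0]
ft_force: [0.3, -0.4, -2.0]
width: 0.0412
grip_force: 20.0
```

```bash
python3 -c "
from h import *
plan([.4605,.3018,.045],12.1,1)
ci=r.camera_info('wrist'); im=r.camera('wrist'); cv2.imwrite('pics/w3.png',im[:,:,::-1])
import pickle; pickle.dump(ci,open('w3.pkl','wb'))"
```

```text
t 6.9667 yaw 12.0 [0.4628 0.2936 0.1304]
[[0.85, -0.06, 8.54, -0.11]]
```

View pics/w3.png

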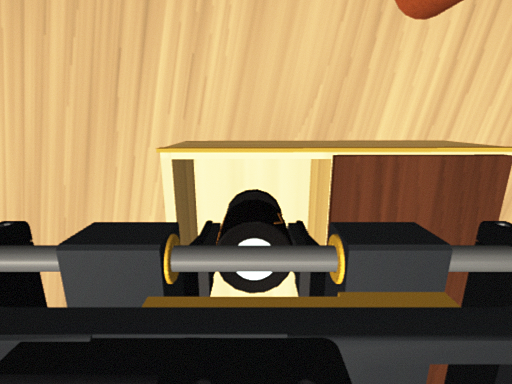

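The held black candle is over the bay. The rim's near-left corner is at (161,150), with the bay's inner edges at columns 173 and 331, so I check the slot target from this view.

```bash
python3 -c "
from h import *
import pickle
w=pickle.load(open('w3.pkl','rb')); w1=pickle.load(open('w1.pkl','rb'))
P=plane(w,[(161,150),(173,157),(331,157)],.084); print(P.round(4),'mid',(P[1]+P[2])/2)
print('tri corner',tri(w,(161,150),w1,(177,55)))
e=np.radians(12.1);ey=np.array([-np.sin(e),np.cos(e),0]);c=(P[1]+P[2])/2-ey*.032
print('y=.118 slot',c)
plan(list(c[:2])+[.045],12.1,1)"
```

```text
[[0.3864 0.3268 0.084 ]
 [0.3958 0.3235 0.084 ]
 [0.5115 0.3481 0.084 ]] mid [0.45365287 0.33580347 0.084     ]
tri corner [0.38608159 0.32630826 0.08131466]
y=.118 slot [0.46036067 0.30451441 0.084     ]
t 7.0167 yaw 12.0 [0.4634 0.2942 0.1314]
[[1.08, -0.09, 8.64, -0.1]]
```

Emit:
arm_command:
  moves: [0.5,-0.1,0,0,0.4,0,1.5,0,0,0,1.8,0,0,0,1.8,0,0,0,1.5,0,0,0,1,0,0,0,0,0,0,0,0,0]

```text
time: 7.68
ee_pos: [0.4603, 0.3036, 0.0552]
eef_rot: [0.629, 0.778, 0.0, 0.0]
ft_force: [0.6, -0.7, -1.8]
width: 0.0419
grip_force: 20.0
```

```bash
python3 -c "
from h import *
plan([.4604,.3035,.045],12.1,1);print(r.read_state()['ft_force'])"
```

```text
t 7.6833 yaw 12.1 [0.4603 0.3036 0.0552]
[[-0.02, 0.0, 1.02, -0.03]]
[ 0.63546338 -0.68144284 -1.75626079]
```

Emit:
arm_command:
  moves: [0,0,0.4,0,0,0,0.3,0,0,0,0.15,0,0,0,0.1,0,0,0,0,0,0,0,0,0]

```text
time: 8.18
ee_pos: [0.4602, 0.3035, 0.0454]
eef_rot: [0.629, 0.778, 0.0, -0.0]
ft_force: [-2.0, -1.0, 0.8]
width: 0.0414
grip_force: 20.0
```

Emit:
arm_command:
  moves: [0,0,0.05,0,0,0,0,0]

```text
time: 8.35
ee_pos: [0.4602, 0.3036, 0.0453]
eef_rot: [0.629, 0.778, 0.0, -0.0]
ft_force: [-2.4, -2.1, 7.4]
width: 0.0415
grip_force: 20.0
```

Emit:
arm_command:
  moves: [0,0,0,0,0,0,0,0,0,0,0,0,0,0,0,0,0,0,-1,0,0,0,-2,0,0,0,-3,0,0,0,-3,0,-2,-0.5,-1,0,-4,-1,0,0,-4,-1,0,0,-4,-1,0,0]
  fingers: 60

```text
time: 9.35
ee_pos: [0.455, 0.1577, 0.1454]
eef_rot: [0.629, 0.778, 0.001, 0.0]
ft_force: [1.6, -0.7, 0.7]
width: 0.0522
grip_force: 0.0
```

Emit:
arm_command:
  moves: [-4,-1.1,0,0,-4,-1.1,0,0,-4,-1.1,0,0,-4,-1.1,0,0,-4,-1.1,0,0,-4,-1.1,0,0,-4,-1.1,0,0,-4,-1.1,0,0,-3,-0.7,0,0,0,0,0,0,0,0,0,0]
  fingers: 100

```text
time: 10.27
ee_pos: [0.435, -0.2047, 0.1451]
eef_rot: [0.63, 0.776, -0.0, 0.0]
ft_force: [-0.0, 0.1, -0.7]
width: 0.087
grip_force: 0.0
```

```bash
python3 -c "
from h import *
plan([.4362,-.204,.045],12.1,1)"
```

```text
t 10.2667 yaw 11.8 [ 0.435  -0.2047  0.1451]
[[0.05, 0.13, 10.01, -0.25]]
```

Emit:
arm_command:
  moves: [0.05,0.1,1.5,0,0,0,2,0,0,0,2,0,0,0,2,0,0,0,1.5,0,0,0,1,0,0,0,0,0,0,0,0,0]

```text
time: 10.93
ee_pos: [0.4365, -0.2016, 0.0448]
eef_rot: [0.628, 0.778, -0.0, -0.0]
ft_force: [-0.5, 0.8, 0.7]
width: 0.0867
grip_force: 0.0
```

Emit:
arm_command:
  moves: [0,0,0,0,0,0,0,0,0,0,0,0,0,0,0,0,0,0,0,0,0,0,0,0,0,0,0,0,0,0,0,0,0,0,0,0]
  fingers: 0

```text
time: 11.68
ee_pos: [0.4363, -0.2023, 0.0445]
eef_rot: [0.629, 0.778, 0.0, -0.0]
ft_force: [-0.7, -0.2, 0.4]
width: 0.0416
grip_force: 20.0
```

Emit:
arm_command:
  moves: [0,0,-1,0,0,0,-2,0,0,0,-3,0,0,0,-3,0,0,0,-3,0,1.9,0.6,0,0,3.5,1.1,0,0,3.5,1.1,0,0,3.5,1.1,0,0,3.5,1.1,0,0,3.5,1.1,0,0,3.5,1.1,0,0]

```text
time: 12.68
ee_pos: [0.4585, 0.0382, 0.1652]
eef_rot: [0.629, 0.777, 0.0, 0.0]
ft_force: [0.9, -0.2, -2.1]
width: 0.0414
grip_force: 20.0
```

Emit:
arm_command:
  moves: [3.5,1.1,0,0,3.5,1.1,0,0,3.5,1,0,0,3.5,1,0,0,3,1,0,0,2,0.6,0,0,0,0,2,0,0,0,2,0,0,0,0,0,0,0,0,0]

```text
time: 13.52
ee_pos: [0.4753, 0.2339, 0.1245]
eef_rot: [0.629, 0.777, -0.001, -0.0]
ft_force: [0.4, -0.5, -2.4]
width: 0.0414
grip_force: 20.0
```

```bash
python3 -c "
from h import *
plan([.475,.2345,.045],12.1,1)"
```

```text
t 13.5167 yaw 12.0 [0.4753 0.2339 0.1245]
[[0.06, -0.01, 7.95, -0.06]]
```

Emit:
arm_command:
  moves: [0,0,1.5,0,0,0,1.8,0,0,0,1.8,0,0,0,1.3,0,0,0,0.7,0,0,0,0.3,0,0,0,0.2,0,0,0,0,0,0,0,0,0]

```text
time: 14.27
ee_pos: [0.4763, 0.2349, 0.0495]
eef_rot: [0.629, 0.778, 0.001, 0.0]
ft_force: [0.3, 0.5, -1.3]
width: 0.0414
grip_force: 20.0
```

Emit:
arm_command:
  moves: [0,0,0.15,0,0,0,0.1,0,0,0,0,0,0,0,0,0]

```text
time: 14.6
ee_pos: [0.4758, 0.2346, 0.0461]
eef_rot: [0.629, 0.778, 0.0, -0.0]
ft_force: [-0.2, -0.3, -1.5]
width: 0.0411
grip_force: 20.0
```

Emit:
arm_command:
  moves: [0,0,0.1,0,0,0,0.05,0,0,0,0,0,0,0,0,0]

```text
time: 14.93
ee_pos: [0.4758, 0.2347, 0.0445]
eef_rot: [0.629, 0.778, 0.0, -0.0]
ft_force: [-0.7, 0.6, -1.3]
width: 0.0412
grip_force: 20.0
```

Emit:
arm_command:
  moves: [0,0,0.05,0,0,0,0.05,0,0,0,0,0,0,0,0,0]

```text
time: 15.27
ee_pos: [0.4758, 0.2347, 0.0445]
eef_rot: [0.629, 0.778, 0.0, -0.0]
ft_force: [-5.0, -2.0, 11.1]
width: 0.0416
grip_force: 20.0
```

Emit:
arm_command:
  moves: [0,0,0,0,0,0,0,0,0,0,0,0,0,0,0,0,0,0,-1,0,0,0,-2,0,0,0,-3,0,0,0,-3,0,-2,-0.1,-1,0,-4,-0.2,0,0,-4,-0.2,0,0,-4,-0.2,0,0]
  fingers: 60

```text
time: 16.27
ee_pos: [0.4985, 0.0949, 0.1447]
eef_rot: [0.628, 0.778, 0.001, 0.0]
ft_force: [1.5, -0.2, -0.5]
width: 0.0527
grip_force: 0.0
```

Emit:
arm_command:
  moves: [-4,-0.2,0,0,-4,-0.2,0,0,-4,-0.2,0,0,-4,-0.2,0,0,-4,-0.2,0,0,-4,-0.2,0,0,-4,-0.1,0,0,-4,0,0,0,-3,0,0,0,0,0,0,0,0,0,0,0]
  fingers: 100

```text
time: 17.18
ee_pos: [0.5582, -0.2509, 0.1439]
eef_rot: [0.63, 0.776, -0.001, 0.0]
ft_force: [-0.1, 0.7, 0.1]
width: 0.0871
grip_force: 0.0
```

```bash
python3 -c "
from h import *
plan([.5585,-.2485,.045],12.1,1)"
```

```text
t 17.1833 yaw 11.9 [ 0.5582 -0.2509  0.1439]
[[0.23, 0.08, 9.89, -0.23]]
```

Emit:
arm_command:
  moves: [0.1,0.1,1.5,0,0,0,2,0,0,0,2,0,0,0,2,0,0,0,1.4,0,0,0,1,0,0,0,0,0,0,0,0,0]

```text
time: 17.85
ee_pos: [0.5597, -0.2471, 0.0449]
eef_rot: [0.629, 0.778, 0.0, -0.0]
ft_force: [0.4, -0.5, 0.8]
width: 0.0868
grip_force: 0.0
```

Emit:
arm_command:
  moves: [0,0,0,0,0,0,0,0,0,0,0,0,0,0,0,0,0,0,0,0,0,0,0,0,0,0,0,0,0,0,0,0,0,0,0,0]
  fingers: 0

```text
time: 18.6
ee_pos: [0.5594, -0.2476, 0.0445]
eef_rot: [0.629, 0.778, 0.0, -0.0]
ft_force: [-0.3, -0.2, 1.3]
width: 0.0416
grip_force: 20.0
```

Emit:
arm_command:
  moves: [0,0,-1,0,0,0,-2,0,0,0,-3,0,0,0,-3,0,0,0,-3,0,1.9,0.1,0,0,3.5,0.2,0,0,3.5,0.2,0,0,3.5,0.2,0,0,3.5,0.2,0,0,3.5,0.2,0,0,3.5,0.2,0,0]

```text
time: 19.6
ee_pos: [0.5237, -0.0194, 0.1652]
eef_rot: [0.629, 0.777, 0.0, 0.0]
ft_force: [1.2, 0.1, -0.7]
width: 0.0417
grip_force: 20.0
```

Emit:
arm_command:
  moves: [3.5,0.2,0,0,3.5,0.2,0,0,3.5,0.2,0,0,3.5,0.2,0,0,3,0,0,0,2,0,0,0,0,0,2,0,0,0,2,0,0,0,0,0,0,0,0,0]

```text
time: 20.43
ee_pos: [0.4919, 0.166, 0.1246]
eef_rot: [0.629, 0.777, -0.001, -0.0]
ft_force: [-0.8, -0.2, 0.1]
width: 0.0417
grip_force: 20.0
```

```bash
python3 -c "
from h import *
plan([.490,.1657,.045],12.1,1)"
```

```text
t 20.4333 yaw 12.0 [0.4919 0.166  0.1246]
[[0.01, -0.2, 7.96, -0.06]]
```

Emit:
arm_command:
  moves: [0,-0.2,1.5,0,0,0,1.8,0,0,0,1.8,0,0,0,1.3,0,0,0,0.7,0,0,0,0.3,0,0,0,0.3,0,0,0,0,0,0,0,0,0]

```text
time: 21.18
ee_pos: [0.491, 0.1664, 0.0484]
eef_rot: [0.629, 0.777, 0.001, 0.0]
ft_force: [-1.0, -0.8, -1.5]
width: 0.0418
grip_force: 20.0
```

Emit:
arm_command:
  moves: [0,0,0.1,0,0,0,0.1,0,0,0,0.1,0,0,0,0,0,0,0,0,0]

```text
time: 21.6
ee_pos: [0.4904, 0.1662, 0.0446]
eef_rot: [0.629, 0.778, 0.0, -0.0]
ft_force: [0.0, -0.2, -1.1]
width: 0.0416
grip_force: 20.0
```

Emit:
arm_command:
  moves: [0,0,0.05,0,0,0,0.05,0,0,0,0,0,0,0,0,0]

```text
time: 21.93
ee_pos: [0.4905, 0.1662, 0.0444]
eef_rot: [0.629, 0.778, 0.0, -0.0]
ft_force: [-4.9, -2.0, 10.7]
width: 0.0413
grip_force: 20.0
```

Emit:
arm_command:
  moves: [0,0,0,0,0,0,0,0,0,0,0,0,0,0,0,0,0,0,-1,0,0,0,-2,0,0,0,-3.5,0,0,0,-3.5,0,-2,2,-3.5,0,-2,2,-3.5,0,-2,2,-3.5,0,0,0,-2,0]
  fingers: 60

```text
time: 22.93
ee_pos: [0.5598, 0.1196, 0.2652]
eef_rot: [0.631, 0.776, 0.002, 0.002]
ft_force: [-0.1, -0.2, 0.1]
width: 0.0521
grip_force: 0.0
```

Emit:
arm_command:
  moves: [0,0,0,0,0,0,0,0,0,0,0,0]

```text
time: 23.18
ee_pos: [0.5557, 0.1237, 0.2603]
eef_rot: [0.629, 0.778, -0.0, -0.0]
ft_force: [-1.2, -0.0, -0.7]
width: 0.0521
grip_force: 0.0
```

```bash
python3 -c "
from h import *
ci=r.camera_info('wrist'); im=r.camera('wrist'); cv2.imwrite('pics/w4.png',im[:,:,::-1])
import pickle; pickle.dump(ci,open('w4.pkl','wb'));print(r.read_state()['ee_pos'])"
```

```text
[0.55550166 0.12382131 0.2598572 ]
```

View pics/w4.png

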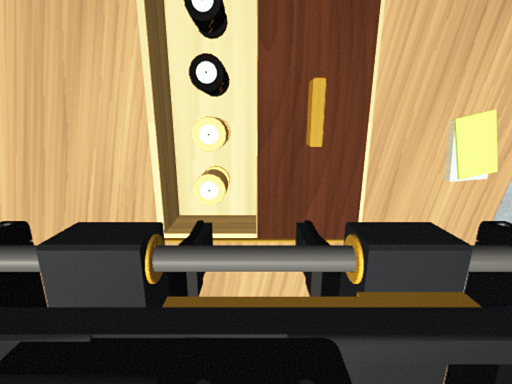

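Two black and two cream candles now stand upright in the bay, at (206,5), (207,72), (209,133) and (209,188). The handle bar spans about (308–327, 78–147).

```bash
python3 -c "
from h import *
import pickle
w=pickle.load(open('w4.pkl','rb')); w1=pickle.load(open('w1.pkl','rb'))
im=cv2.imread('pics/w4.png')
for v in (95,112,130): print(v,[tuple(int(a) for a in im[v,u]) for u in range(304,332,2)])
print([tuple(int(a) for a in im[v,320]) for v in range(70,90,2)],[tuple(int(a) for a in im[v,316]) for v in range(136,154,2)])
im1=cv2.imread('pics/w1.png')
def top(im,x0,x1,y0,y1):
    h=cv2.cvtColor(im[y0:y1,x0:x1],cv2.COLOR_BGR2HSV); m=((h[...,2]>150)&(h[...,1]>120)).astype(np.uint8)
    n,l,s,c=cv2.connectedComponentsWithStats(m); i=1+np.argmax(s[1:,4]); print(s[i]+[x0,y0,0,0,0]); return c[i]+[x0,y0]
a=top(im,295,340,60,160); b=top(im1,315,350,135,220); X=tri(w,a,w1,b); print(a,b,'tri',X,plane(w,a,.117),plane(w1,b,.117))
"
```

```text
95 [(31, 54, 101), (33, 51, 95), (34, 88, 137), (30, 114, 167), (51, 152, 200), (64, 177, 220), (61, 173, 217), (63, 172, 215), (63, 172, 218), (66, 178, 222), (58, 163, 211), (36, 53, 99), (35, 60, 103), (37, 60, 107)]
112 [(34, 53, 97), (30, 49, 94), (32, 108, 159), (32, 117, 169), (61, 173, 218), (63, 178, 223), (64, 173, 219), (60, 174, 216), (66, 178, 222), (67, 180, 221), (33, 91, 131), (36, 57, 107), (33, 58, 109), (36, 59, 106)]
130 [(33, 51, 91), (38, 76, 122), (32, 118, 169), (39, 137, 187), (70, 178, 223), (67, 177, 222), (63, 175, 218), (66, 177, 222), (65, 180, 223), (57, 165, 213), (31, 49, 96), (36, 60, 112), (38, 60, 108), (42, 60, 105)]
[(37, 56, 106), (36, 60, 104), (33, 57, 106), (42, 56, 104), (47, 162, 220), (65, 173, 216), (63, 175, 215), (58, 170, 214), (65, 174, 217), (60, 171, 212)] [(65, 177, 220), (64, 177, 221), (65, 181, 223), (67, 180, 223), (69, 182, 225), (42, 164, 215), (35, 51, 100), (37, 61, 110), (36, 61, 107)]
[ 306   78   20   69 1123]
[323 150  17  54 806]
[315.74977738 111.90828139] [330.86476427 175.95533499] tri [0.60496622 0.21480417 0.11188933] [[0.60407054 0.21449078 0.117     ]] [[0.60322102 0.21547289 0.117     ]]
```

```bash
python3 -c "
from h import *
plan([.606,.2145,.096],12.1,6)"
```

```text
t 23.2333 yaw 12.1 [0.5555 0.1238 0.2599]
[[1.3, 1.14, 2.73, 0.0], [1.3, 1.14, 2.73, 0.0], [1.3, 1.14, 2.73, 0.0], [1.3, 1.14, 2.73, 0.0], [1.3, 1.14, 2.73, 0.0], [1.3, 1.14, 2.73, 0.0]]
```

Emit:
arm_command:
  moves: [2,1.7,1,0,3,2.5,2,0,2.8,2.6,2,0,0,0,3,0,0,0,3,0,0,0,2,0,0,0,1,0,0,0,0,0,0,0,0,0,0,0,0,0]

```text
time: 24.07
ee_pos: [0.6057, 0.2114, 0.1241]
eef_rot: [0.629, 0.778, 0.001, 0.0]
ft_force: [0.1, 0.5, 1.0]
width: 0.0523
grip_force: 0.0
```

```bash
python3 -c "
from h import *
plan([.606,.2145,.096],12.1,1)"
```

```text
t 24.0667 yaw 12.1 [0.6057 0.2114 0.1241]
[[0.3, 0.1, 2.81, -0.03]]
```

Emit:
arm_command:
  moves: [0.3,0.1,0.8,0,0,0,0.8,0,0,0,0.6,0,0,0,0.2,0,0,0,0,0,0,0,0,0]

```text
time: 24.57
ee_pos: [0.6053, 0.2142, 0.0984]
eef_rot: [0.629, 0.778, -0.0, -0.0]
ft_force: [-0.1, -0.6, 0.1]
width: 0.0524
grip_force: 0.0
```

Emit:
arm_command:
  moves: [0,0,0,0,0,0,0,0,0,0,0,0,0,0,0,0,0,0,0,0,0,0,0,0,0,0,0,0]
  fingers: 0
  squeeze: 15

```text
time: 25.15
ee_pos: [0.6053, 0.2143, 0.0985]
eef_rot: [0.629, 0.778, 0.0, -0.0]
ft_force: [1.2, -0.8, 0.2]
width: 0.0139
grip_force: 14.9
```

Emit:
arm_command:
  moves: [0,-0.5,0,0,0,-1,0,0,0,-1.5,0,0,0,-1.5,0,0,0,-1.5,0,0,0,-1.5,0,0,0,-1.5,0,0,0,-1,0,0,0,-0.5,0,0,0,0,0,0,0,0,0,0]

```text
time: 26.07
ee_pos: [0.5023, 0.1922, 0.0984]
eef_rot: [0.629, 0.778, -0.0, -0.0]
ft_force: [-0.3, -1.0, 0.1]
width: 0.0139
grip_force: 15.0
```

Emit:
arm_command:
  moves: [0,-0.5,0,0,0,-0.4,0,0,0,-0.3,0,0,0,-0.2,0,0,0,0,0,0,0,0,0,0]

```text
time: 26.57
ee_pos: [0.4886, 0.1892, 0.0984]
eef_rot: [0.629, 0.778, -0.0, -0.0]
ft_force: [-1.6, -0.5, 0.6]
width: 0.0137
grip_force: 15.0
```

Bay centre is estimated at x ≈ 0.484–0.486, so I creep to the stop.

Emit:
arm_command:
  moves: [0,-0.2,0,0,0,-0.2,0,0,0,0,0,0,0,0,0,0]

```text
time: 26.9
ee_pos: [0.4848, 0.1885, 0.0984]
eef_rot: [0.629, 0.778, -0.0, -0.0]
ft_force: [-0.0, -0.7, -1.2]
width: 0.0142
grip_force: 15.0
```

Emit:
arm_command:
  moves: [0,-0.15,0,0,0,-0.1,0,0,0,0,0,0,0,0,0,0]

```text
time: 27.23
ee_pos: [0.4833, 0.1881, 0.0984]
eef_rot: [0.629, 0.778, 0.001, 0.001]
ft_force: [6.1, 1.8, -7.3]
width: 0.0139
grip_force: 15.0
```

Emit:
arm_command:
  moves: [0,-0.1,0,0,0,0,0,0,0,0,0,0]

```text
time: 27.48
ee_pos: [0.4834, 0.1881, 0.0985]
eef_rot: [0.629, 0.778, 0.002, 0.001]
ft_force: [11.6, 2.7, -13.0]
width: 0.0135
grip_force: 15.0
```

Emit:
arm_command:
  moves: [0,0.1,0,0,0,0,0,0]

```text
time: 27.65
ee_pos: [0.4834, 0.1881, 0.0984]
eef_rot: [0.629, 0.778, 0.001, 0.001]
ft_force: [6.9, 1.5, -6.5]
width: 0.0136
grip_force: 15.0
```

Emit:
arm_command:
  moves: [0,0,0,0,0,0,0,0,0,0,0,0,0,0,0,0,0,0,-1,0,0,0,-2,0,0,0,-3.5,0,-3,2,-3.5,0,-3,2,-3.5,0,-2,2,-3.5,0,0,0,0,0,0,0,0,0]
  fingers: 60

```text
time: 28.65
ee_pos: [0.549, 0.1308, 0.2563]
eef_rot: [0.63, 0.777, 0.001, 0.001]
ft_force: [-0.4, 0.5, -0.5]
width: 0.0518
grip_force: 0.0
```

```bash
python3 -c "
from h import *
for i in range(3): im=r.camera('wrist')
t=r.camera('top')
cv2.imwrite('pics/w5.png',np.hstack([cv2.resize(im,(400,300)),cv2.resize(t[60:300,60:460],(400,240))[:240] if 0 else cv2.resize(t[90:300,140:420],(400,300))])[:,:,::-1]);print(r.read_state()['ee_pos'])"
```

```text
[0.54625334 0.13283515 0.25290717]
```

View pics/w5.png

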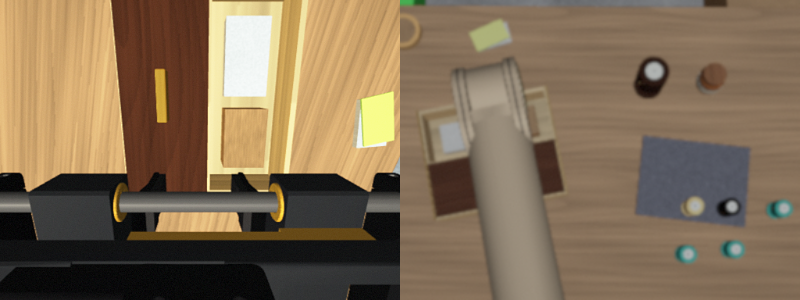

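The cover is fully over the candle bay, with the wall between the bays showing on its far side. One cream and one black candle still stand on the mat, and the bystanders have not moved. I hand the job in.

```bash
python3 -c "
from bench import r
print(r.close_job())"
```

```text
the job is handed in; nothing more can be done
None
```

The job is handed in: two black and two cream candles stand upright in the bay, the cover is slid home to its stop, one black and one cream candle are left on the mat, and the arm finished at about 29 s of the 72 s; no verdict was returned.

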